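# Open the latched knife cupboard

## Task

Open the taller of the two small plywood knife cupboards on the shoemaker's bench: press the sprung steel hook plate down through the gap in its top until the door springs ajar, then swing that door wide open, about square to the cupboard's front, and leave it there. Leave the lower cupboard shut.

Things in the scene. Friction and masses are not known exactly. Their poses are not given: they have to be found in the camera images.
- tall: Taller cupboard, plywood, fixed; 160 mm deep (x), 180 wide (y), 240 high; bar handle on its door (the other is 160 high with a round knob). Origin: centre of its underside, on the bench; its door faces its -x, towards the robot. Through its 12 mm top a gap 55 (x) by 80 mm (y), centred at x -12, y 0, shows the hook plate. A loose rubber heel 22 mm high lies on top behind the gap.
- tall_pad (a point): Centre of the upper face of the taller cupboard's steel hook plate, 45 (x) by 60 mm (y), level, 20 mm below the cupboard's top, in the gap. Its sprung arm pivots 72 mm behind (+x). Pressed down 9 to 12 mm (5 to 12 N) it frees the door; stop at 18 mm; it springs back when let go. Axes as the cupboard's.
- tall_door (a joint): Its door, rad: about 0.03 latched, 0.5 sprung ajar, 1.57 square to the front, stop 1.75; stays where left. Panel 14 mm thick, 176 wide, upper edge level with the top. Vertical hinge line at cupboard x -80, y +88 mm, on the inner face; swings to -x. A keeper 70 to 108 mm from the hinge, 25 to 35 mm below the upper edge, stands 32 mm off the inner face.
- low_door (a joint): Angle of the lower cupboard's door, rad: about 0.03 while latched; it is to stay so.

How it is judged:
On the way, in this order (a step that is already met when the one before it is completed fails the run):
1. the taller cupboard's hook plate is pressed down 6 mm or more, its door still shut (z of tall_pad in the frame of tall below 0.214 m and value of joint tall_door below 0.1 rad).
2. its door has sprung ajar (value of joint tall_door above 0.35 rad).
At the end, for the whole second after the job is handed in: The taller cupboard's door stands still, open at least 1.2 rad (69 degrees); the lower cupboard's door is still latched shut (under 0.06 rad) (value of joint tall_door above 1.2 rad and velocity of joint tall_door between -0.1 and 0.1 rad/s and value of joint low_door below 0.06 rad); the robot touches nothing.
It fails at once if the lower cupboard's door comes open (value of joint low_door above 0.1 rad).
It also fails if it takes over 38 s, if anything falls off the work surface, if the arm or the gripper's body presses on something with over 40 N, if the wrist force passes 120 N, or if a joint passes its speed limit or range.

## Robot

A 6-joint arm with a two-finger parallel gripper is mounted at the origin on the work surface. World frame = base frame: x ahead of the robot, y to its left, z up, the work surface at z = 0. Lengths are in m, angles in rad, forces in N, time in s.
With the tool pointing down it reaches from about 0.225 to 0.725 m from the base axis. Payload 3.1 kg.
Tool frame: the origin (TCP) lies on the centre line of the jaws, within the pads' length; the fingertips stand 25 mm ahead of it and the grasp point (between the pads) lies 6 mm ahead of it; z points along the fingers, y is the line along which they close (so a half turn about z gives the same grasp; the last joint's range is limited). The gripper opens to 85 mm and grips with 20 to 120 N. Pads are 22 mm wide; open, the fingers measure 114 mm over their backs; the gripper's body (76 mm by 85 mm) begins 54 mm behind the grasp point. The pads swing forward as they close: fully open they stand 13 mm farther back than shut.
Start: joints at [1.102, 0.048, 0.099, 1.622, 0, 1.443], TCP at [0.175, 0.495, 0.256] pointing down, gripper open.
Joint ranges: [-2.91, 2.91], [-0.99, 1.94], [-1.21, 1.42], [-2.12, 2.29], [-1.49, 1.47], [-3.14, 3.14]. Speed limits (rad/s): [2.79, 2.79, 3.14, 3.14, 3.14, 3.14].

## Interface

Orientations are given as a unit quaternion [x, y, z, w].
In Python, from workcell import read_state, snapshot, camera_model, sign_off, look_for, silhouettes, landmark_of gives the robot as it stands.
- The arm moves only by the tool apply_moves, never from a script. Its argument "moves" is a list of rows, each a list of 7 numbers: the finger opening in m, from 0 to 0.0854, then the shift along the tool's x, y, z in m, then the turn, a rotation vector about the tool's x, y, z in degrees. A call has exactly 5 rows; each row shifts and turns the commanded pose from where the row before left it, along the tool's axes as they then stand; what a row does not reach is not made up. A row lasts 1/12 s, in which the tool goes at most 41.7 mm and 7.16 degrees, less where a joint would pass 70% of its speed; a pose out of reach is approached as far as the arm can. A call is refused whole if a number of a shift passes 0.0417 or a number of a turn 7.16, either way. A call with a gripper value outside its range is refused whole. The fingers move at their own pace and stop on an object; the grip force is fixed at half the most. Time passes only in rows, so rows that do not move let the fingers close, or fill a call up. It gives the time, the measured TCP pose, the force, the opening and the grip force at its end, in the units of the state.
- read_state(): the state, without advancing time (a new reading comes with each control period).
- snapshot(name): name is "scene" or "top" or "wrist"; returns the picture (384x512x3 uint8, red, green, blue); there is no depth.
- camera_model(name): a dict with "intrinsics" (3x3 intrinsics, pixels), "rvec" (rotation vector, rad) and "tvec" (3), from world to camera coordinates, as OpenCV has them. Camera axes: x right, y down, z forward; pixel columns grow to the right and rows downward; lengths in m; the calibration is good to about 2 mm. A picture is of the moment at which its call begins: read the wrist's pose just before it. camera_model takes no time and is no camera call; for the wrist camera it gives the pose at the moment of the call.
- sign_off(): hands the job in; it is judged then, once.
Trained networks look in the newest picture that a camera, given by its name, has taken for a name from the list of things; names that differ only in an ending like _2 or _b are one class to them, and where a whole thing is asked for, a point or a joint stands for the part that bears it (a point fixed in the world has none). Each returns a list of dicts, best first, with "conf" (0 to 1); they miss things now and then, are a little off and sometimes report something else, mostly with a low value. They report only what shows in the picture. A call takes as long as a camera call.
- look_for(thing, camera): "location" ([x, y, z] in m, in world coordinates, good to about 4 mm: the middle of the surface that is visible of it).
- silhouettes(thing, camera): "region" (384x512 bool, what is visible of it).
- landmark_of(thing, camera): "location" ([x, y, z] in m, in world coordinates, good to about 4 mm: a listed point, or the origin of a listed thing).
The state is a dict: "time": time; "qpos": joint angles; "qvel": joint speeds; "effort": joint torques, N m; "tcp_pos": TCP position; "orientation": TCP orientation; "force": force on the tool from outside, world axes, zero at the start; "wrist_torque": the same for the moment, N m; "grip_width": opening from 0.0 (shut) to 1.0 (fully open); "finger_force": force on a finger pad.
Only numpy, scipy, OpenCV 4.12 (cv2) and the standard library are available. Lean on these libraries where they do the work, as an engineer would, in place of code of your own. Each camera call takes 0.05 s, during which the arm holds its last target. There are 200 camera calls.

## Working session

There is one attempt and no reset: what is moved stays moved. The work goes in short steps, Python scripts to look and compute and a tool call to move; the robot and the scene stay as the last step left them, time stands still between calls to the robot, and variables do not carry over. Pictures are saved under pics/ and viewed, at most 10 in all, crops included, and the job is handed in when it is done.

Besides the shell and the picture viewer there is one more tool, called as name([rows], argument=value, ...), one row to a line, values as JSON. apply_moves: Moves the arm, as the interface text tells. Its arguments: {"type":"object","properties":{"moves":{"type":"array"}},"required":["moves"]}

```bash
mkdir -p pics
cat > h.py <<'E'
import numpy as np,cv2
from workcell import *
from scipy.spatial.transform import Rotation as R
np.set_printoptions(precision=4,suppress=True)
def proj(cam,P):
    m=camera_model(cam);return cv2.projectPoints(np.array(P,float).reshape(-1,3),np.array(m["rvec"],float),np.array(m["tvec"],float),np.array(m["intrinsics"],float),None)[0].reshape(-1,2)
def save(cam,n):
    im=snapshot(cam);cv2.imwrite(f"pics/{n}.png",im[:,:,::-1]);return im
E
python3 - <<'E'
from h import *
s=read_state();print(s["time"],s["tcp_pos"],s["orientation"],s["grip_width"])
ims=[]
for c in ["scene","top"]:
    ims.append(snapshot(c))
    for t in ["tall","tall_pad"]:
        for d in landmark_of(t,c)[:2]: print(c,"lm",t,np.array(d["location"]),d["conf"])
    for t in ["tall","tall_pad","tall_door","low_door"]:
        for d in look_for(t,c)[:2]: print(c,"lf",t,np.array(d["location"]),d["conf"])
im=np.hstack(ims)
cv2.imwrite("pics/a.png",ims[0][:,:,::-1]);cv2.imwrite("pics/b.png",ims[1][:,:,::-1])
E
```

```text
0.0 [0.1752 0.4943 0.2551] [ 0.1696  0.9855 -0.0011 -0.0004] 0.9989703822541945
scene lm tall [ 0.6511  0.1687 -0.0026] 0.73
scene lm tall_pad [0.6377 0.1672 0.2195] 0.71
scene lf tall [0.634  0.1751 0.2373] 0.61
scene lf tall_pad [0.6406 0.1663 0.2214] 0.61
scene lf tall_door [0.5599 0.1706 0.2402] 0.74
scene lf low_door [ 0.5828 -0.2041  0.1612] 0.63
top lm tall [0.6494 0.1646 0.0009] 0.92
top lm tall_pad [0.6354 0.1613 0.2177] 0.77
top lf tall [0.6326 0.1567 0.2423] 0.79
top lf tall_door [0.5576 0.1701 0.2406] 0.74
top lf low_door [ 0.5776 -0.2089  0.1574] 0.89
```

View pics/a.png

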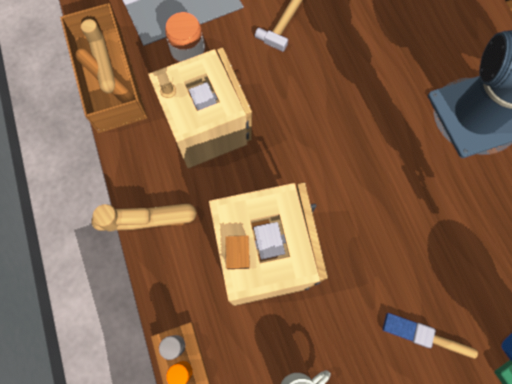

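View pics/b.png

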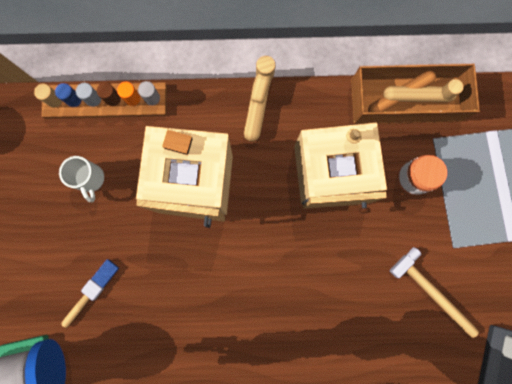

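The scene view shows the tall cupboard at about (268,242), with its gap at (270,238) and the heel at (237,252). In the top view it is at (185,170), with its handle at (207,220). The low cupboard is to the right at (342,165). I'll fit the yaw and check it with an overlay.

Run:
```python
from h import *
from scipy.optimize import least_squares
obs=[("top",.08,.09,146,127),("top",.08,-.09,232,135),("scene",.08,.09,230,305),("scene",.08,-.09,209,198)]
def W(p,pts): 
    c,s=np.cos(p[2]),np.sin(p[2]);q=np.array(pts,float)
    return np.c_[p[0]+c*q[:,0]-s*q[:,1],p[1]+s*q[:,0]+c*q[:,1],q[:,2]]
f=lambda p:np.concatenate([proj(o[0],W(p,[(o[1],o[2],.24)]))[0]-o[3:] for o in obs])
r=least_squares(f,[.65,.167,0]);p=r.x;print(p,np.degrees(p[2]),r.fun)
out=[]
def box(x0,x1,y0,y1,z): return [(x0,y0,z),(x1,y0,z),(x1,y1,z),(x0,y1,z)]
for c,n,(u,v) in [("top","b",(110,100)),("scene","a",(190,160))]:
    im=cv2.resize(cv2.imread(f"pics/{n}.png")[v:v+150,u:u+150],None,fx=2.6*1,fy=2.6)
    for b in [box(-.08,.08,-.09,.09,.24),box(-.0395,.0155,-.04,.04,.24),box(-.0345,.0105,-.03,.03,.22),box(-.094,-.08,-.088,.088,.24)]:
        q=((proj(c,W(p,b))-[u,v])*2.6).astype(np.int32); cv2.polylines(im,[q],True,(0,0,255),1)
    out.append(im)
cv2.imwrite("pics/c.png",np.hstack(out))
```

```text
[ 0.649   0.1664 -0.1188] -6.80636766640769 [ 0.1021 -0.1009 -3.7973 -0.4334 -0.9751 -4.7816  0.5052  2.3184]
```

View pics/c.png

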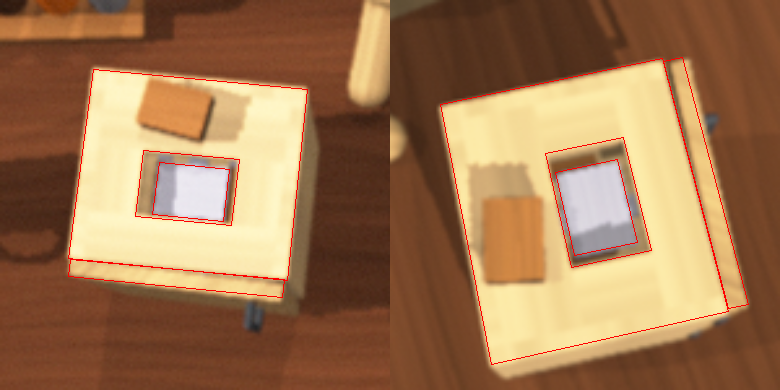

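The overlay fits well: the cupboard is at (0.649, 0.166) with a yaw of -6.8°. The pad centre is at (0.637, 0.168, 0.22). I'll close the fingers, lift, turn and travel.

apply_moves([
  [0,0,0,-0.03,0,0,-6.35],
  [0,0,0,-0.03,0,0,-6.35],
  [0,-0.033,-0.018,0,0,0,0],
  [0,-0.033,-0.018,0,0,0,0],
  [0,-0.033,-0.018,0,0,0,0],
])

```text
time: 1.12
tcp_pos: [0.2681, 0.4293, 0.3174]
orientation: [0.058, 0.998, 0.001, 0.001]
force: [0.6, -0.0, -0.4]
grip_width: 0.299
finger_force: 0.0
```

apply_moves([
  [0,-0.033,-0.018,0,0,0,0],
  [0,-0.033,-0.018,0,0,0,0],
  [0,-0.033,-0.018,0,0,0,0],
  [0,-0.033,-0.018,0,0,0,0],
  [0,-0.033,-0.018,0,0,0,0],
])

```text
time: 1.53
tcp_pos: [0.4218, 0.3191, 0.3165]
orientation: [0.06, 0.998, 0.0, 0.0]
force: [0.2, 0.4, -0.1]
grip_width: -0.002
finger_force: 0.0
```

apply_moves([
  [0,-0.033,-0.018,0,0,0,0],
  [0,-0.033,-0.018,0,0,0,0],
  [0,-0.033,-0.018,0,0,0,0],
  [0,-0.033,-0.018,0,0,0,0],
  [0,0,0,0,0,0,0],
])

```text
time: 1.95
tcp_pos: [0.5479, 0.2286, 0.3139]
orientation: [0.063, 0.998, -0.002, 0.0]
force: [-1.5, -0.0, -0.7]
grip_width: -0.003
finger_force: 0.0
```

apply_moves([
  [0,-0.032,-0.017,0,0,0,0],
  [0,-0.032,-0.017,0,0,0,0],
  [0,-0.032,-0.017,0,0,0,0],
  [0,0,0,0,0,0,0],
  [0,0,0,0,0,0,0],
])

```text
time: 2.37
tcp_pos: [0.6334, 0.1697, 0.3136]
orientation: [0.061, 0.998, -0.0, -0.002]
force: [-0.7, 0.4, 0.6]
grip_width: -0.001
finger_force: 0.0
```

apply_moves([
  [0,-0.003,-0.001,0.02,0,0,0],
  [0,0,0,0.02,0,0,0],
  [0,0,0,0.018,0,0,0],
  [0,0,0,0.006,0,0,0],
  [0,0,0,0,0,0,0],
])

```text
time: 2.78
tcp_pos: [0.6332, 0.1707, 0.2506]
orientation: [0.059, 0.998, -0.0, -0.002]
force: [0.2, -0.1, -0.5]
grip_width: -0.003
finger_force: 0.0
```

apply_moves([
  [0,0,0,0.002,0,0,0],
  [0,0,0,0.002,0,0,0],
  [0,0,0,0.002,0,0,0],
  [0,0,0,0.002,0,0,0],
  [0,0,0,0,0,0,0],
])

```text
time: 3.2
tcp_pos: [0.6355, 0.1701, 0.245]
orientation: [0.059, 0.998, 0.0, 0.001]
force: [0.6, 0.1, -0.1]
grip_width: 0.001
finger_force: 0.3
```

apply_moves([
  [0,0,0,0.0015,0,0,0],
  [0,0,0,0.0015,0,0,0],
  [0,0,0,0.0015,0,0,0],
  [0,0,0,0.0015,0,0,0],
  [0,0,0,0.001,0,0,0],
])

```text
time: 3.62
tcp_pos: [0.635, 0.1701, 0.2401]
orientation: [0.059, 0.998, 0.001, 0.001]
force: [-2.7, -0.4, 7.5]
grip_width: 0.001
finger_force: 3.8
```

apply_moves([
  [0,0,0,0.001,0,0,0],
  [0,0,0,0.001,0,0,0],
  [0,0,0,0.001,0,0,0],
  [0,0,0,0.001,0,0,0],
  [0,0,0,0,0,0,0],
])

```text
time: 4.03
tcp_pos: [0.6349, 0.1701, 0.2353]
orientation: [0.059, 0.998, 0.0, 0.001]
force: [-3.0, -0.5, 6.6]
grip_width: -0.001
finger_force: 3.3
```

apply_moves([
  [0,0,0,0.001,0,0,0],
  [0,0,0,0.001,0,0,0],
  [0,0,0,0.001,0,0,0],
  [0,0,0,0.001,0,0,0],
  [0,0,0,0,0,0,0],
])

```text
time: 4.45
tcp_pos: [0.635, 0.1701, 0.2316]
orientation: [0.059, 0.998, 0.0, 0.001]
force: [-3.0, -0.3, 8.0]
grip_width: 0.001
finger_force: 3.9
```

Run:
```python
from h import *
cv2.imwrite("pics/d.png",np.hstack([snapshot("top")[60:300,60:300],snapshot("scene")[120:360,150:390]])[:,:,::-1])
print([ (np.array(d["location"]),d["conf"]) for c in("top","scene") for d in look_for("tall_door",c)[:1]])
```

```text
[(array([0.4812, 0.1377, 0.1772]), 0.6), (array([0.5258, 0.1867, 0.2218]), 0.97)]
```

View pics/d.png

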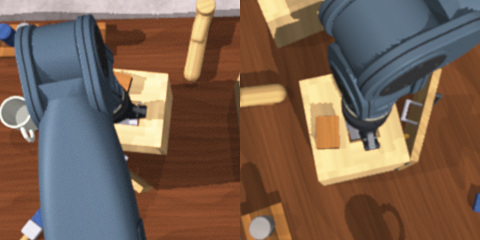

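The door is sprung ajar (right crop, about (425,120)). I'll lift out and go to the ajar gap.

apply_moves([
  [0,0,0,-0.035,0,0,0],
  [0,0,0,-0.035,0,0,0],
  [0,0,0,0,0,0,0],
  [0,0.02,-0.012,0,0,0,0],
  [0,0.02,-0.014,0,0,0,0],
])

```text
time: 5.07
tcp_pos: [0.5932, 0.149, 0.2987]
orientation: [0.059, 0.998, 0.0, 0.0]
force: [-0.1, -0.3, 0.1]
grip_width: 0.001
finger_force: 0.0
```

apply_moves([
  [0,0.02,-0.014,0,0,0,0],
  [0,0.02,-0.014,0,0,0,0],
  [0,0.018,-0.013,0,0,0,0],
  [0,0,0,0,0,0,0],
  [0,0,0,0,0,0,0],
])

```text
time: 5.48
tcp_pos: [0.5295, 0.1146, 0.2998]
orientation: [0.06, 0.998, 0.0, 0.001]
force: [-0.3, -0.4, 0.2]
grip_width: 0.002
finger_force: 0.0
```

Run:
```python
from h import *
a=snapshot("top");b=snapshot("scene");p=np.array([.649,.1664]);c,s=np.cos(-.1188),np.sin(-.1188)
T=lambda q:np.r_[p+np.array([[c,-s],[s,c]])@q[:2],q[2]]
for th in (.4,.5,.6):
    L=[T(np.array([-.08-r*np.sin(th),.088-r*np.cos(th),.24])) for r in (0,.176)]
    for im,n in((a,"top"),(b,"scene")): cv2.polylines(im,[proj(n,L).astype(np.int32)],False,(255,0,0) if th==.5 else (0,255,0),1)
cv2.imwrite("pics/e.png",cv2.resize(np.hstack([a[100:300,80:280],b[150:350,190:390]])[:,:,::-1],None,fx=2,fy=2))
```

```text
(no output)
```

View pics/e.png

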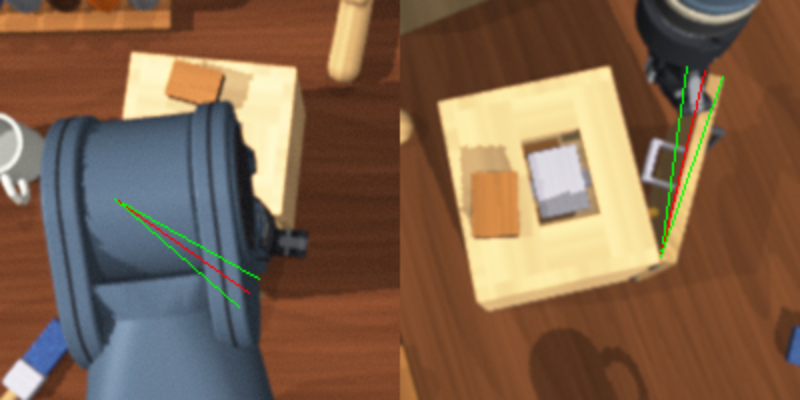

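The scene crop shows the door at about 0.55 rad (edge from (665,260) to (715,75)), with the fingers over the gap behind it. I'll lower them in.

apply_moves([
  [0,0,0,0.02,0,0,0],
  [0,0,0,0.02,0,0,0],
  [0,0,0,0.02,0,0,0],
  [0,0,0,0.02,0,0,0],
  [0,0,0,0,0,0,0],
])

```text
time: 6.0
tcp_pos: [0.5283, 0.1152, 0.214]
orientation: [0.059, 0.998, -0.001, -0.004]
force: [-0.6, 0.5, -0.9]
grip_width: -0.001
finger_force: 0.0
```

apply_moves([
  [0,0.007,0.004,0,0,0,0],
  [0,0.007,0.004,0,0,0,0],
  [0,0.007,0.004,0,0,0,0],
  [0,0.007,0.003,0,0,0,0],
  [0,0.008,0.003,0,0,0,0],
])

```text
time: 6.42
tcp_pos: [0.4968, 0.1379, 0.2213]
orientation: [0.059, 0.998, 0.0, 0.002]
force: [0.9, 0.1, 0.6]
grip_width: 0.0
finger_force: 0.6
```

apply_moves([
  [0,0.008,0.005,0,0,0,0],
  [0,0.008,0.005,0,0,0,0],
  [0,0.008,0.006,0,0,0,0],
  [0,0.008,0.006,0,0,0,0],
  [0,0.007,0.006,0,0,0,0],
])

```text
time: 6.83
tcp_pos: [0.4606, 0.1705, 0.2202]
orientation: [0.059, 0.998, 0.0, 0.001]
force: [2.9, 0.5, 2.4]
grip_width: -0.001
finger_force: 0.9
```

Contact made and the door is moving. I'll carry on along the arc.

apply_moves([
  [0,0.006,0.007,0,0,0,0],
  [0,0.006,0.007,0,0,0,0],
  [0,0.005,0.007,0,0,0,0],
  [0,0.005,0.007,0,0,0,0],
  [0,0.005,0.008,0,0,0,0],
])

```text
time: 7.25
tcp_pos: [0.4387, 0.2093, 0.2202]
orientation: [0.06, 0.998, 0.0, 0.001]
force: [3.5, -0.8, 5.2]
grip_width: -0.001
finger_force: 1.0
```

apply_moves([
  [0,0.004,0.009,0,0,0,0],
  [0,0.004,0.009,0,0,0,0],
  [0,0.003,0.009,0,0,0,0],
  [0,0.002,0.009,0,0,0,0],
  [0,0.002,0.009,0,0,0,0],
])

```text
time: 7.67
tcp_pos: [0.4289, 0.2557, 0.2202]
orientation: [0.06, 0.998, -0.0, 0.001]
force: [2.1, -1.4, 7.4]
grip_width: 0.003
finger_force: 1.0
```

apply_moves([
  [0,0,0.004,0,0,0,0],
  [0,0,0.003,0,0,0,0],
  [0,0,0.002,0,0,0,0],
  [0,0,0,0,0,0,0],
  [0,0,0,0,0,0,0],
])

```text
time: 8.08
tcp_pos: [0.4297, 0.2647, 0.2201]
orientation: [0.059, 0.998, 0.0, 0.0]
force: [1.6, -0.0, 5.4]
grip_width: -0.002
finger_force: 0.7
```

apply_moves([
  [0,0,-0.01,0,0,0,0],
  [0,0,-0.02,0,0,0,0],
  [0,0,-0.02,0,0,0,0],
  [0,0,0,0,0,0,0],
  [0,0,0,-0.03,0,0,0],
])

```text
time: 8.5
tcp_pos: [0.4182, 0.2123, 0.2403]
orientation: [0.06, 0.998, -0.004, -0.009]
force: [-0.8, -0.2, -1.3]
grip_width: 0.003
finger_force: 0.0
```

apply_moves([
  [0,0,0,-0.035,0,0,0],
  [0,0,0,-0.035,0,0,0],
  [0,0,-0.04,0,0,0,0],
  [0,0,-0.04,0,0,0,0],
  [0,0,-0.04,0,0,0,0],
])

```text
time: 8.92
tcp_pos: [0.409, 0.0952, 0.319]
orientation: [0.058, 0.998, -0.0, -0.001]
force: [1.0, -0.8, -0.1]
grip_width: 0.002
finger_force: 0.0
```

apply_moves([
  [0,0,-0.04,0,0,0,0],
  [0,0,-0.04,0,0,0,0],
  [0,0,0,0,0,0,0],
  [0,0,0,0,0,0,0],
  [0,0,0,0,0,0,0],
])

```text
time: 9.33
tcp_pos: [0.3997, 0.0163, 0.3185]
orientation: [0.06, 0.998, 0.001, -0.001]
force: [-1.5, 0.3, 0.0]
grip_width: 0.003
finger_force: 0.0
```

Run:
```python
from h import *
cv2.imwrite("pics/f.png",np.hstack([snapshot("top")[60:360,60:440],snapshot("scene")[30:330,130:510]])[:,:,::-1])
```

```text
(no output)
```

View pics/f.png

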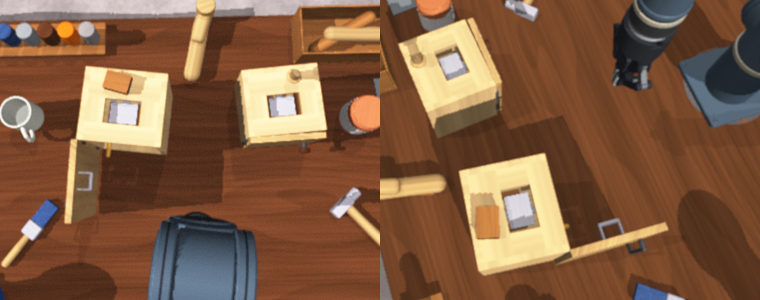

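The tall door stands about square (top crop from (72,142) to (68,222)). The low door is shut and the arm is clear.

```bash
python3 -c "
from workcell import *
print(sign_off())"
```

```text
the job is handed in; nothing more can be done
None
```

The taller cupboard is unlatched and its door left about square to the front, the lower cupboard is still shut, and the job was handed in at about 9.5 s; the hand-in call returned no verdict.

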